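Clamp the knife blank and hold the hardness probe on its ringed spot

ROBOT

A 6-joint arm with a two-finger parallel gripper is mounted at the origin on the work surface. World frame = base frame: x ahead of the robot, y to its left, z up, the work surface at z = 0. Lengths are in mm, angles in rad, forces in N, time in s.
With the tool pointing down it reaches from about 250 to 775 mm from the base axis. Payload 8.9 kg.
Tool frame: the origin (TCP) lies on the front face of the gripper's body, between the roots of the fingers; the fingertips stand 73 mm ahead of it and the grasp point (between the pads) lies 54 mm ahead of it (env.tip_reach is the distance from the TCP to the fingertips, in mm); y points along the fingers, x is the direction in which the jaws open and shut, and the axes are right-handed (so a half turn about y gives the same grasp; the last joint's range is limited). The gripper opens to 85 mm and grips with 20 to 120 N. Pads are 22 mm wide; open, the fingers measure 114 mm over their backs; the gripper's body (76 mm by 85 mm) begins 54 mm behind the grasp point. The pads swing forward as they close: fully open they stand 13 mm farther back than shut.
Start: joints at [-1.335, 0.291, -0.153, 1.127, 0, 1.431], TCP at [192.197, -488.553, 303.905] pointing down, gripper open.
Joint ranges: [-2.52, 2.52], [-0.91, 1.74], [-1.3, 1.37], [-1.96, 2.02], [-1.52, 1.47], [-3.14, 3.14]. Speed limits (rad/s): [2.22, 2.22, 2.79, 3.14, 3.14, 3.14].

INTERFACE

Orientations are given as a unit quaternion [w, x, y, z].
In Python, from bench import env gives the robot as it stands.
- The arm moves only by the shell command python3 -m inch 'ROWS' [FORCE]. ROWS is a JSON object of lists of equal length, an entry for each row: "delta_pos": the shift along the tool's x, y, z scaled (see below), a list of three; "yaw": the turn about the tool's y scaled (see below); "jaw": the gripper command: -1 is fully open, 1 is shut, values between are in proportion. A call has 1 to 10 rows; each row shifts and turns the commanded pose from where the row before left it, along the tool's axes as they then stand; what a row does not reach is not made up. The controller multiplies each number of a shift by 0.06 m and each number of a turn by 4 degrees. A row lasts 1/8 s, in which the tool goes at most 62.5 mm and 10.7 degrees, less where a joint would pass 70% of its speed; a pose out of reach is approached as far as the arm can. A call with a number of a shift or a turn outside -1 to 1 is refused whole. A call with a gripper value outside its range is refused whole. The fingers move at their own pace and stop on an object; FORCE is the grip in N (left out, the last holds). Time passes only in rows, so rows that do not move let the fingers close. It gives the time, the measured TCP pose, the force and the opening at its end, in the units of the state.
- env.get_obs(): the state, without advancing time (a new reading comes with each control period).
- env.read_camera(name): name is "scene" or "top"; returns a dict with "color" (400x640x3 uint8, red, green, blue), "camera_matrix" (3x3 intrinsics, pixels), "eye" and "attitude" of the camera in the world. Camera axes: x right, y down, z forward; pixel columns grow to the right and rows downward; lengths in mm; the calibration is good to about 2 mm. A picture is of the moment at which its call begins. There is no depth.
- env.hand_in(): hands the job in, once; it reports no verdict.
The state is a dict: "time": time; "joint_pos": joint angles; "qvel": joint speeds; "effort": joint torques, N m; "tool_pos": TCP position; "ee_rot": TCP orientation; "force": force on the tool from outside, world axes, zero at the start; "ft_torque": the same for the moment, N m; "finger_gap": opening from 0.0 (shut) to 1.0 (fully open).
Only numpy, scipy, OpenCV 4.12 (cv2) and the standard library are available. Lean on these libraries where they do the work, as an engineer would, in place of code of your own. Each camera call takes 0.05 s, during which the arm holds its last target. There are 200 camera calls.

TASK

First push the toggle clamp's handle right down so that the knife blank is clamped to the fixture plate. Then take the hardness probe out of the wooden stand and press it, upright, on the middle of the ring drawn on the blank, gently: its spring nose about half-way in, neither just touching nor pushed fully home. Finish holding it still like that for the reading, do not let go of it or put it down; do not shift the blank, and leave the awl, hammer, grinding wheel and tube where they are.

Things in the scene. Friction and masses are not known exactly. Their poses are not given: they have to be found in the camera images.
- fixture: Bright steel clamping plate fixed to the bench, 140 (x) x 240 (y) x 15 mm; origin at the centre of its underside. The blank lies on it along y, its straight back facing two of three pins, 8 mm thick, 9 mm above the plate. The toggle clamp stands on it at x = -10 to -65, y = -62 mm (46 mm wide), its arm towards +x, its handle towards -x, the robot's side.
- clamp_handle (a joint): Toggle-clamp handle, rad: 0 = open (handle up, 65 degrees above level, leaning to the plate's -x; the linked clamp arm upright, top 120 mm above the bench), 1.05 = fully down, clamped (handle 5 degrees above level, pointing to -x; the arm level, its rubber tip on the blank). Starts at 0 to 0.12. Stops at both ends, needs about 3 N at the grip and stays where it is left.
- handle_grip (a point): Point on the axis of the clamp handle's round black rubber grip (15 to 17 mm thick, from 42 to 109 mm from the pivot), 100 mm from the handle's pivot, moves with the handle; the handle swings in the plate's x-z plane.
- handle_pivot (a point): The axis of the clamp handle's hinge (parallel to the plate's y axis), 56 mm above the bench.
- blank: Loose dark hardened-steel knife blank 210 x 34 x 5 mm, lying on the fixture plate; origin at the centre of its underside, tang (24 mm wide) towards -y, point towards +y, thickness along z. Its top is 20 mm above the bench.
- spot (a point): The test spot: centre of a white ring, 20 mm across, its line 2.4 mm wide, drawn on the top face of the blank's blade; z is the blank's top face.
- stand: Wooden tool stand fixed to the bench, 64 (x) x 150 (y) x 60 mm high; origin at the centre of its underside. Two upright holes 21 mm wide and 54 mm deep at y = -40 and +40 mm; the probe is in one, the awl in the other.
- probe: Loose pen-shaped hardness probe, 0.14 to 0.22 kg, upright in a stand hole; z up, away from the nose; origin on its axis under its 32 mm wide, 5 mm thick black flange, which rests on the stand. Above it a round grey barrel 24 mm in diameter, top 93 mm above the origin. Below it a sleeve 19 mm in diameter, 35 mm long, in the hole, then the nose, 12 mm. Lift straight up 50 mm to clear the stand.
- probe_grip (a point): Centre of the probe's grey barrel on its axis, 55 mm above the flange's underside and 102 mm above the tip of the nose when the nose is out; axes as the probe's.
- nose (a joint): How far the spring nose is pushed into the probe, m: 0 = fully out, 0.010 = fully in (stopped). It pushes back with 3 N at the start and 9 N fully in, 0.6 N per mm.
- nose_tip (a point): Tip of the probe's round-ended steel nose, 6 mm in diameter; moves with the nose.
- awl_mid (a point): Bystander in the other hole of the stand: an awl, told by its bulging dark wooden handle 32 mm thick and 78 mm high; the point is on its axis 40 mm above the stand's top.
- wheel_mid (a point): Bystander: centre of a spare grinding wheel lying flat on the bench to the left of the work, 150 mm across, 22 mm thick.
- tube_mid (a point): Bystander: centre of a steel tube 42 mm across, 75 mm high, standing on the wheel.
- hammer_mid (a point): Bystander: middle of a hammer 260 mm long with a wooden handle, lying on the bench.
- clamp_arm: The clamp's steel arm with a rubber tip 16 mm across at its end, linked to the handle; with the handle fully down the arm is level and the tip presses on the blank's tang.
Not all that is in view belongs to the job. There is more than one size of the probe; the one meant has the size given above. Of the things that look like the stand, take the one that is farthest from the robot's base at the start.

How it is judged:
By the outcome, as a careful person would: the job done as asked, in the order asked, and still so for the second after the job is handed in, while the arm keeps its last pose, push and grip.
It also fails if it takes over 54 s, if anything falls off the work surface, if the arm or the gripper's body presses on something with over 40 N, if the wrist force passes 120 N, or if a joint passes its speed limit or range.

## Working session

There is one attempt and no reset: what is moved stays moved. The work goes in short steps, Python scripts to look and compute and a shell command to move; the robot and the scene stay as the last step left them, time stands still between calls to the robot, and variables do not carry over. Pictures are saved under pics/ and viewed, about 8 in all and at most 12, crops included, and the job is handed in when it is done.

```bash
ls; mkdir -p pics; python3 - <<'E'
from bench import env
import cv2,numpy as np
print(env.get_obs(), env.tip_reach)
for n in("scene","top"):
    d=env.read_camera(n); cv2.imwrite(f"pics/{n}0.png",d["color"][:,:,::-1]); print(n,d["camera_matrix"],d["eye"],d["attitude"])
E
```

```text
pics
{'time': 0.0, 'joint_pos': array([-1.33529326e+00,  2.91316640e-01, -1.54117767e-01,  1.12668648e+00,
        2.50419432e-05,  1.43144503e+00]), 'qvel': array([ 1.66370386e-03, -6.80716095e-04, -6.05725458e-05, -3.32127093e-04,
       -3.50701256e-05,  1.77154176e-03]), 'effort': array([ 3.59659170e-04, -5.37142682e+01,  3.31373334e+01,  1.58533448e-02,
       -3.29218619e-04, -1.39932550e-05]), 'tool_pos': array([ 192.12747939, -488.22197369,  303.31654066]), 'ee_rot': array([ 0.58473058, -0.58408779,  0.3984182 , -0.39773677]), 'force': array([ 0.00289669, -0.36728088,  0.62095379]), 'ft_torque': array([-0.04092731,  0.01968097, -0.01825677]), 'finger_gap': 0.994939792288112} 72.6
scene [[406.9712622    0.         322.16661449]
 [  0.         406.9712622  201.23121334]
 [  0.           0.           1.        ]] [1277.3742029   357.00698077  950.53511455] [-0.2005479   0.50169477  0.77633941 -0.32462288]
top [[422.1095494    0.         318.30876792]
 [  0.         422.1095494  202.9189478 ]
 [  0.           0.           1.        ]] [ 366.83348294   -5.35266521 1223.36663822] [-0.05104686  0.71021131 -0.70104863  0.03905031]
```

View pics/scene0.png

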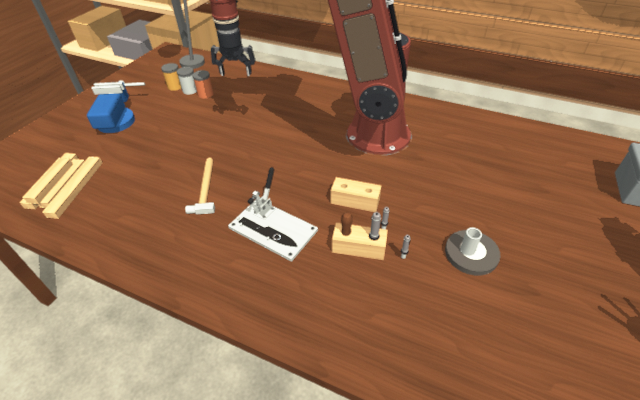

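View pics/top0.png

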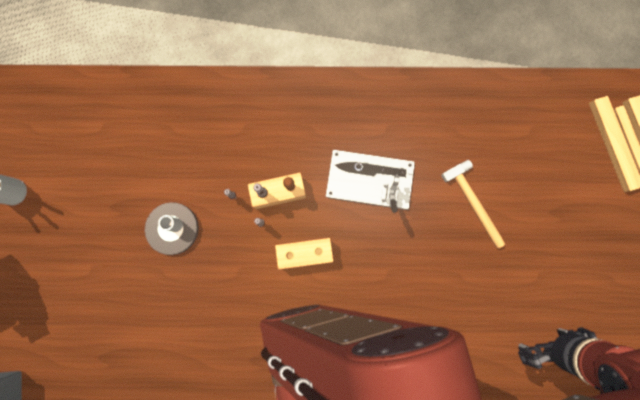

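The scene view shows the hammer (205,185), fixture (273,230) with handle grip (269,178), the empty stand (356,193), and the tool stand (360,240) with awl (347,224) and a probe (376,225). Two smaller probe-like pens stand at (385,217) and (405,246), and the wheel and tube are at (473,248). In the top view the stand is at (277,190) and the plate at (370,180). I'll enlarge both.

```bash
cat > h.py <<'E'
import numpy as np, cv2
from scipy.spatial.transform import Rotation as R
def cam(d):
    q=np.array(d["attitude"]); return np.array(d["camera_matrix"]),np.array(d["eye"]),R.from_quat(q[[1,2,3,0]]).as_matrix()
def plane(d,uv,z):
    K,e,A=cam(d); r=A@np.linalg.solve(K,[uv[0],uv[1],1.]); return e+r*(z-e[2])/r[2]
def proj(d,p):
    K,e,A=cam(d); c=K@(A.T@(np.array(p,float)-e)); return c[:2]/c[2]
def tri(ds,uvs):
    M=np.zeros((3,3));b=np.zeros(3)
    for d,uv in zip(ds,uvs):
        K,e,A=cam(d); r=A@np.linalg.solve(K,[uv[0],uv[1],1.]); r/=np.linalg.norm(r); P=np.eye(3)-np.outer(r,r); M+=P;b+=P@e
    return np.linalg.solve(M,b)
def crop(d,x0,y0,x1,y1,s): return cv2.resize(d["color"][y0:y1,x0:x1,::-1],None,fx=s,fy=s,interpolation=cv2.INTER_CUBIC)
E
python3 - <<'E'
from bench import env
from h import *
s=env.read_camera("scene");t=env.read_camera("top")
a=crop(s,222,160,422,265,4); b=crop(t,220,140,420,215,4)
cv2.imwrite("pics/c1.png",np.vstack([a[:300*2-180*1-0],b])[:, :800][:720]) if 0 else None
cv2.imwrite("pics/c1.png",a); cv2.imwrite("pics/c2.png",b)
for n,uv,z in [("plate TL",(332,151),15),("TR",(414,159),15),("BR",(410,209),15),("BL",(326,198),15)]: print(n,plane(t,uv,z))
E
```

```text
plate TL [675.52378179 -21.70314248  15.        ]
TR [ 654.00483239 -260.83955333   15.        ]
BR [ 507.1687619  -247.23541157   15.        ]
BL [536.22040564  -5.74658287  15.        ]
```

View pics/c1.png

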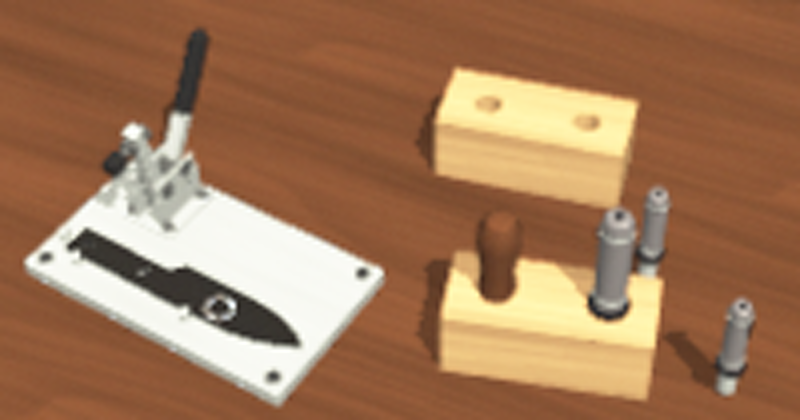

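View pics/c2.png

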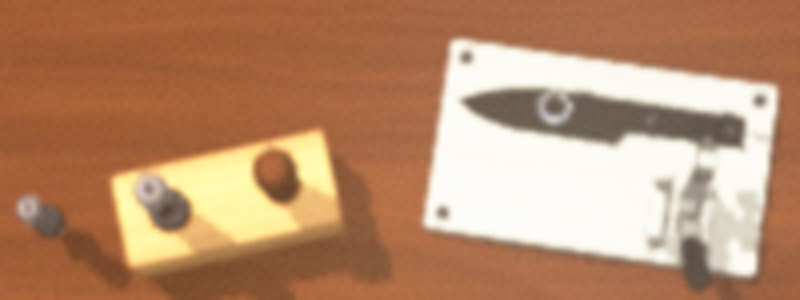

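In c1 and c2 the candidates are:
- The pen in the far stand, scene (376,222), barrel top in top view (257,187).
- Pen A, scene (385,217).
- Pen B, scene (405,246), top view about (228,193).

A and B stand on the bench and are visibly smaller. The pen in the far stand (60 mm high, with the awl) has its flange resting on the wood and is clearly larger, so it's the one meant. The empty stand at scene (356,193) is nearer the base, so I rule it out.

The ring is at top view (358.5,166.8) and the handle end at about (394,211). Now I'll work out positions.

```bash
python3 - <<'E'
from bench import env
from h import *
np.set_printoptions(precision=1,suppress=True)
s=env.read_camera("scene");t=env.read_camera("top")
ring_t=(358.4,166.7); ring_s=(222+219/4,160+307/4)
print("ring",plane(t,ring_t,20),plane(s,ring_s,20))
# plate by mask in top
for d,n,box in((t,"top",(315,140,425,220)),(s,"scene",(222,190,322,265))):
    x0,y0,x1,y1=box
    hsv=cv2.cvtColor(d["color"],cv2.COLOR_RGB2HSV)[y0:y1,x0:x1]
    m=((hsv[...,1]<60)&(hsv[...,2]>190)).astype(np.uint8)
    c=max(cv2.findContours(m,0,2)[0],key=cv2.contourArea); c=cv2.convexHull(c)
    w=np.array([plane(d,(p[0][0]+x0,p[0][1]+y0),15)[:2] for p in c],np.float32)
    print("plate",n,cv2.minAreaRect(w))
    
x0,y0,x1,y1=240,165,312,215
hsv=cv2.cvtColor(t["color"],cv2.COLOR_RGB2HSV)[y0:y1,x0:x1]
m=((hsv[...,0]>15)&(hsv[...,0]<30)&(hsv[...,2]>170)).astype(np.uint8)
c=max(cv2.findContours(m,0,2)[0],key=cv2.contourArea);c=cv2.convexHull(c)
w=np.array([plane(t,(p[0][0]+x0,p[0][1]+y0),60)[:2] for p in c],np.float32); print("stand",cv2.minAreaRect(w))
print("probe top T",plane(t,(220+150/4,140+187/4),153),"S",plane(s,(222+619/4,160+218/4),150), "flange T",plane(t,(220+169/4,140+212/4),65),"flange S",plane(s,(222+608/4,160+303/4),64))
print("awl T",plane(t,(220+276/4,140+170/4),130),"S",plane(s,(222+501/4,160+218/4),136))
print("handle end",tri([t,s],[(394,140+280/4),(222+200/4,160+36/4)]))
print("penA top",tri([t,s],[(258,222),(222+658/4,160+192/4)]),"B",tri([t,s],[(227.5,192),(222+741/4,160+305/4)]))
E
```

```text
ring [628.3 -98.7  20. ] [ 630.9 -102.1   20. ]
plate top ((593.9849853515625, -132.30868530273438), (240.80328369140625, 141.40086364746094), 82.02603149414062)
plate scene ((598.9801635742188, -137.0337677001953), (242.4967041015625, 145.57867431640625), 81.8334732055664)
stand ((551.2824096679688, 133.5320587158203), (70.4124755859375, 153.7441864013672), 13.065084457397461)
probe top T [544.1 171.  153. ] S [544.4 169.8 150. ] flange T [541.2 171.7  65. ] flange S [546.6 169.7  64. ]
awl T [560.1  92.1 130. ] S [564.1  93.  136. ]
handle end [ 489.7 -181.8  145.9]
penA top [458.  175.2  95.3] B [538.3 260.4  96.7]
```

```bash
cat >> h.py <<'E'
PX=np.array([.99,-.139,0]);PX/=np.linalg.norm(PX);PY=np.array([-PX[1],PX[0],0]);PC=np.array([595.5,-134.,0])
def P(px,py,z): return PC+px*PX+py*PY+np.array([0,0,z])
def rot(o): q=np.array(o["ee_rot"]); return R.from_quat(q[[1,2,3,0]]).as_matrix()
def go(o,tgt,yaw=0):
    """tool-axes shift in units of 60mm, after a yaw (deg about tool y)"""
    A=rot(o)@R.from_euler('y',yaw,degrees=True).as_matrix(); return A.T@(np.array(tgt)-o["tool_pos"])/60
E
python3 - <<'E'
from bench import env
from h import *
np.set_printoptions(precision=3,suppress=True)
o=env.get_obs();A=rot(o);print(A)
for w in(PY,-PY):
    v=A.T@w; yaw=-np.degrees(np.arctan2(v[2],v[0])); print("yaw",yaw,go(o,P(-56,-62,250),yaw))
E
```

```text
[[ 0.366 -0.     0.931]
 [-0.931  0.     0.366]
 [-0.    -1.     0.   ]]
yaw -150.53015259210684 [ 5.751  0.897 -4.902]
yaw 29.46984740789316 [-5.751  0.897  4.902]
```

```bash
python3 -m inch '{"delta_pos":[[0,0,0],[0,0,0],[0,0,0],[0,0,0],[0,0,0],[0,0,0],[0,0,0],[0,0,0]],"yaw":[0.92,0.92,0.92,0.92,0.92,0.92,0.92,0.92],"jaw":[1,1,1,1,1,1,1,1]}' 60
python3 -m inch '{"delta_pos":[[-0.575,0,0.49],[-0.575,0,0.49],[-0.575,0,0.49],[-0.575,0,0.49],[-0.575,0,0.49],[-0.575,0,0.49],[-0.575,0,0.49],[-0.575,0,0.49],[-0.575,0.4,0.49],[-0.575,0.4,0.49]],"yaw":[0,0,0,0,0,0,0,0,0,0],"jaw":[1,1,1,1,1,1,1,1,1,1]}'
python3 -m inch '{"delta_pos":[[0,0,0],[0,0,0]],"yaw":[0,0],"jaw":[1,1]}'
python3 - <<'E'
from bench import env
from h import *
np.set_printoptions(precision=3,suppress=True)
o=env.get_obs();print(o["time"],o["tool_pos"],rot(o),o["force"])
print(go(o,P(-58,-62,210)))
s=env.read_camera("scene");t=env.read_camera("top")
cv2.imwrite("pics/d1.png",np.hstack([crop(s,220,100,320,250,4),crop(t,350,100,450,250,4)]))
E
```

```text
time: 1.3
tool_pos: [192.2, -488.5, 303.8]
ee_rot: [0.464, -0.463, 0.534, -0.534]
force: [-0.1, 0.0, -0.3]
finger_gap: -0.002
time: 2.55
tool_pos: [532.4, -186.6, 255.5]
ee_rot: [-0.464, 0.464, -0.533, 0.534]
force: [-0.3, -0.2, 0.0]
finger_gap: -0.003
time: 2.8
tool_pos: [531.0, -187.7, 256.0]
ee_rot: [0.464, -0.464, 0.533, -0.533]
force: [0.5, 0.3, -0.5]
finger_gap: 0.001
2.8 [ 530.97  -187.747  255.992] [[-0.138 -0.     0.99 ]
 [-0.99  -0.    -0.138]
 [ 0.    -1.    -0.   ]] [ 0.458  0.281 -0.467]
[-0.004  0.767 -0.026]
```

View pics/d1.png

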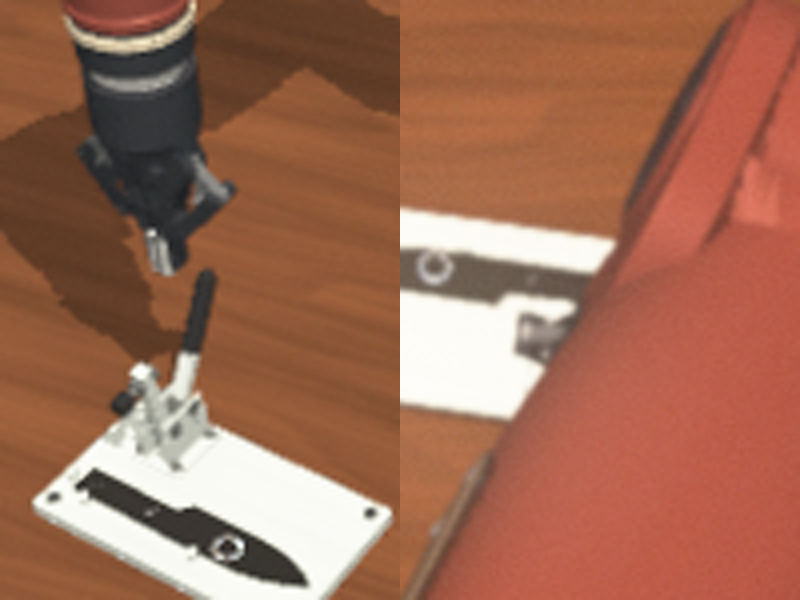

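The picture shows the shut fingertips at scene ~(261,166), to the +x side of the handle end at (272,168). Coming down beside the handle now.

```bash
python3 -m inch '{"delta_pos":[[0,0.4,0],[0,0.37,0],[0,0,0]],"yaw":[0,0,0],"jaw":[1,1,1]}'
python3 - <<'E'
from bench import env
from h import *
np.set_printoptions(precision=3,suppress=True)
s=env.read_camera("scene")
for z in(137,):print(proj(s,P(-58,-62,z)),proj(s,P(-58-11,-62,z)))
cv2.imwrite("pics/d2.png",crop(s,220,120,320,230,5))
# arc of finger centre / TCP (plate px, z), r=88
for th in(60,55,48,40,30,20,12,5,2):
    a=np.radians(th); print(th,-38-88*np.cos(a)+8.5*np.sin(a)+11, 56+88*np.sin(a)+8.5*np.cos(a)+72.6)
E
```

```text
time: 3.28
tool_pos: [530.0, -188.1, 209.2]
ee_rot: [0.463, -0.464, 0.534, -0.533]
force: [-0.5, 0.5, -0.4]
finger_gap: -0.002
[264.704 178.82 ] [266.977 176.735]
60 -63.638784067832276 209.06023553303058
55 -70.51193402243563 205.56077960641517
48 -79.56676234302167 199.68435479606097
40 -88.94821631213448 191.67668741892675
30 -98.96023553303061 179.9612159321677
20 -106.78577941089175 166.68515988933905
12 -111.30973949262395 155.21048339820015
5 -113.92430961871851 144.73736029557375
2 -114.64974705570917 140.1659777394824
```

View pics/d2.png

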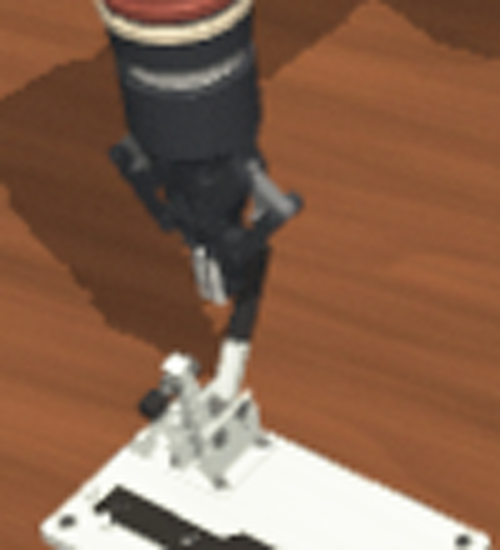

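```bash
python3 -m inch '{"delta_pos":[[0,0.03,-0.1],[0,0.03,-0.1],[0,0.05,-0.075],[0,0.05,-0.075],[0,0.07,-0.08],[0,0.07,-0.08],[0,0,0]],"yaw":[0,0,0,0,0,0,0],"jaw":[1,1,1,1,1,1,1]}'
python3 -m inch '{"delta_pos":[[0,0.1,-0.085],[0,0.1,-0.085],[0,0.11,-0.065],[0,0.11,-0.065],[0,0.1,-0.04],[0,0.1,-0.04],[0,0,0]],"yaw":[0,0,0,0,0,0,0],"jaw":[1,1,1,1,1,1,1]}'
python3 - <<'E'
from bench import env
from h import *
s=env.read_camera("scene")
cv2.imwrite("pics/d3.png",crop(s,220,120,320,230,5))
E
```

```text
time: 4.2
tool_pos: [500.0, -183.1, 191.1]
ee_rot: [0.464, -0.464, 0.534, -0.533]
force: [1.1, 0.3, -0.3]
finger_gap: -0.001
time: 5.08
tool_pos: [477.9, -180.1, 153.9]
ee_rot: [0.464, -0.464, 0.534, -0.533]
force: [-0.1, -0.3, -0.3]
finger_gap: 0.002
```

View pics/d3.png

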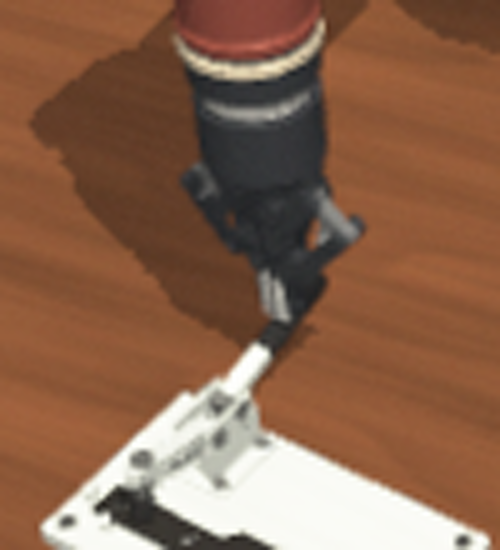

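The handle has swung most of the way down under the fingers and the clamp arm is nearly level (tip at crop (140,470)). I'll press on to the stop.

```bash
python3 -m inch '{"delta_pos":[[0,0.07,-0.02],[0,0.07,-0.01],[0,0.05,0],[0,0,0]],"yaw":[0,0,0,0],"jaw":[1,1,1,1]}'
python3 -m inch '{"delta_pos":[[0,0.05,0],[0,0,0]],"yaw":[0,0],"jaw":[1,1]}'
```

```text
time: 5.62
tool_pos: [476.4, -179.9, 142.8]
ee_rot: [0.464, -0.464, 0.534, -0.533]
force: [-0.1, 0.1, 0.4]
finger_gap: -0.003
time: 5.88
tool_pos: [476.6, -180.0, 141.4]
ee_rot: [-0.464, 0.464, -0.533, 0.534]
force: [-6.9, 3.1, 20.3]
finger_gap: 0.006
```

```bash
python3 -m inch '{"delta_pos":[[0,-0.3,0],[0,-0.9,0],[0,-0.9,0],[0,0,0]],"yaw":[0,0,0,0],"jaw":[1,1,1,1]}'
python3 - <<'E'
from bench import env
from h import *
np.set_printoptions(precision=3,suppress=True)
o=env.get_obs();A=rot(o);print(o["joint_pos"])
a=np.radians(13.07); w0=np.array([np.cos(a),np.sin(a),0])
for w in(w0,-w0):
    v=A.T@w; yaw=-np.degrees(np.arctan2(v[2],v[0])); print("yaw",yaw,go(o,(544,170.8,270),yaw))
s=env.read_camera("scene")
cv2.imwrite("pics/d4.png",crop(s,230,150,330,260,5))
E
```

```text
time: 6.38
tool_pos: [478.6, -180.9, 270.1]
ee_rot: [-0.465, 0.463, -0.531, 0.536]
force: [-0.1, -0.7, -0.4]
finger_gap: 0.003
[-0.505  0.282 -0.257  1.024  0.     2.776]
yaw -111.02753313916696 [ 2.388 -0.012  5.464]
yaw 68.97246686083304 [-2.388 -0.012 -5.464]
```

View pics/d4.png

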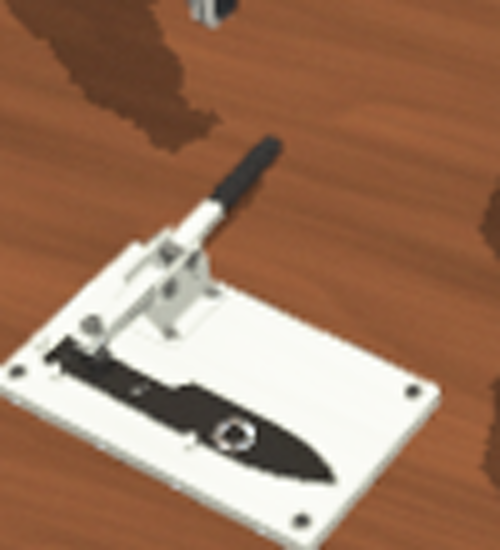

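The handle is down (grip end at crop (275,147)), the arm is level with its tip on the tang, and the blank is unmoved. Now turn and go over to the probe.

```bash
Z='' ; python3 -m inch '{"delta_pos":[[0,0,0],[0,0,0],[0,0,0],[0,0,0],[0,0,0],[0,0,0],[0,0,0],[0,0,0],[0,0,0],[0,0,0]],"yaw":[-1,-1,-1,-1,-1,-1,-1,-1,-1,-1],"jaw":[-0.4,-0.4,-0.4,-0.4,-0.4,-0.4,-0.4,-0.4,-0.4,-0.4]}'
python3 -m inch '{"delta_pos":[[0,0,0],[0,0,0],[0,0,0],[0,0,0],[0,0,0],[0,0,0],[0,0,0],[0,0,0],[0,0,0],[0,0,0]],"yaw":[-1,-1,-1,-1,-1,-1,-1,-1,-1,-1],"jaw":[-0.4,-0.4,-0.4,-0.4,-0.4,-0.4,-0.4,-0.4,-0.4,-0.4]}'
python3 -m inch '{"delta_pos":[[0,0,0],[0,0,0],[0,0,0],[0,0,0],[0,0,0],[0,0,0],[0,0,0],[0,0,0],[0,0,0]],"yaw":[-1,-1,-1,-1,-1,-1,-1,-0.75,0],"jaw":[-0.4,-0.4,-0.4,-0.4,-0.4,-0.4,-0.4,-0.4,-0.4]}'
python3 -m inch '{"delta_pos":[[0.265,0,0.607],[0.265,0,0.607],[0.265,0,0.607],[0.265,0,0.607],[0.265,0,0.607],[0.265,0,0.607],[0.265,0,0.607],[0.265,0,0.607],[0.265,0,0.607],[0,0,0]],"yaw":[0,0,0,0,0,0,0,0,0,0],"jaw":[-0.4,-0.4,-0.4,-0.4,-0.4,-0.4,-0.4,-0.4,-0.4,-0.4]}'
python3 - <<'E'
from bench import env
from h import *
np.set_printoptions(precision=3,suppress=True)
o=env.get_obs();print(o["time"],rot(o),go(o,(544,170.8,169)))
s=env.read_camera("scene")
cv2.imwrite("pics/d5.png",crop(s,320,130,430,265,4))
E
```

```text
time: 7.68
tool_pos: [475.9, -179.6, 264.5]
ee_rot: [0.619, -0.619, 0.343, -0.341]
force: [-0.2, 0.5, 0.5]
finger_gap: 0.697
time: 8.93
tool_pos: [475.9, -179.6, 264.5]
ee_rot: [0.699, -0.698, 0.11, -0.109]
force: [0.3, -0.3, -0.1]
finger_gap: 0.699
time: 10.05
tool_pos: [476.0, -179.7, 264.8]
ee_rot: [0.703, -0.702, -0.08, 0.081]
force: [-0.2, -0.2, -0.1]
finger_gap: 0.698
time: 11.3
tool_pos: [541.8, 173.8, 265.0]
ee_rot: [0.703, -0.702, -0.081, 0.081]
force: [-0.1, -0.1, 0.6]
finger_gap: 0.7
11.3 [[ 0.974 -0.001 -0.227]
 [ 0.227  0.     0.974]
 [-0.001 -1.     0.001]] [ 0.026  1.6   -0.058]
```

View pics/d5.png

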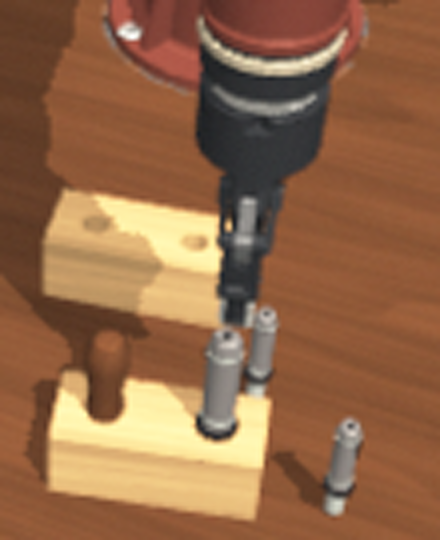

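The open fingers hang right over the large probe (top at crop (227,338)); pens A (265,315) and B (348,428) are well clear. Go down and grip.

```bash
python3 -m inch '{"delta_pos":[[0.026,0.3,-0.058],[0,0.4,0],[0,0.4,0],[0,0.3,0],[0,0.2,0],[0,0,0]],"yaw":[0,0,0,0,0,0],"jaw":[-0.4,-0.4,-0.4,-0.4,-0.4,-0.4]}'
python3 -m inch '{"delta_pos":[[0,0,0],[0,0,0],[0,0,0],[0,0,0],[0,0,0],[0,0,0]],"yaw":[0,0,0,0,0,0],"jaw":[0.2,0.4,0.6,1,1,1]}' 60
```

```text
time: 12.1
tool_pos: [543.8, 167.9, 169.4]
ee_rot: [-0.703, 0.703, 0.079, -0.08]
force: [0.1, -0.4, 0.1]
finger_gap: 0.704
time: 12.85
tool_pos: [545.1, 168.8, 171.0]
ee_rot: [0.703, -0.703, -0.081, 0.079]
force: [2.3, -0.6, 6.1]
finger_gap: 0.263
```

```bash
python3 -m inch '{"delta_pos":[[0,-0.1,0],[0,-0.25,0],[0,-0.35,0],[0,-0.4,0],[0,-0.5,0],[0,-0.5,0],[0,-0.5,0],[0,0,0],[0,0,0],[0,0,0]],"yaw":[0,0,0,0,0,0,0,0,0,0],"jaw":[1,1,1,1,1,1,1,1,1,1]}'
python3 - <<'E'
from bench import env
from h import *
np.set_printoptions(precision=3,suppress=True)
o=env.get_obs();print(o["time"],o["force"],o["tool_pos"],o["finger_gap"],go(o,(629.5,-100.3,325)))
s=env.read_camera("scene");t=env.read_camera("top")
cv2.imwrite("pics/d6.png",np.hstack([crop(s,320,100,430,250,4),crop(t,220,130,310,280,4)[:600]]))
E
```

```text
time: 14.1
tool_pos: [543.6, 168.5, 324.6]
ee_rot: [-0.702, 0.703, 0.079, -0.081]
force: [-0.0, 0.4, -2.2]
finger_gap: 0.268
14.1 [-0.011  0.386 -2.178] [543.614 168.463 324.612] 0.26802475222373806 [ 0.384 -0.008 -4.687]
```

View pics/d6.png

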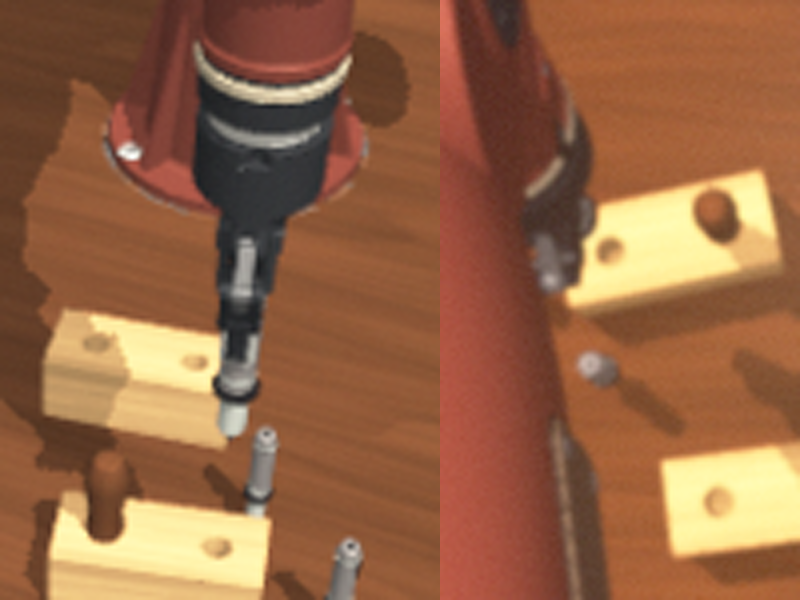

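The probe is held upright. The empty hole is at top view (262.5,192.5) and scene (374.2,236.8). I'll move to the ring.

```bash
python3 -m inch '{"delta_pos":[[0.043,0,-0.52],[0.043,0,-0.52],[0.043,0,-0.52],[0.043,0,-0.52],[0.043,0,-0.52],[0.043,0,-0.52],[0.043,0,-0.52],[0.043,0,-0.52],[0.043,0,-0.52],[0,0,0]],"yaw":[0,0,0,0,0,0,0,0,0,0],"jaw":[1,1,1,1,1,1,1,1,1,1]}'
python3 -m inch '{"delta_pos":[[0,0.3,0],[0,0.5,0],[0,0.5,0],[0,0.4,0],[0,0.2,0],[0,0.1,0],[0,0,0],[0,0,0]],"yaw":[0,0,0,0,0,0,0,0],"jaw":[1,1,1,1,1,1,1,1]}'
python3 - <<'E'
from bench import env
from h import *
np.set_printoptions(precision=3,suppress=True)
o=env.get_obs();print(o["time"],o["force"],o["tool_pos"],o["finger_gap"])
s=env.read_camera("scene");t=env.read_camera("top")
print("hole",plane(t,(262.5,192.5),60),plane(s,(374.25,236.75),60))
p=o["tool_pos"]
print("ring s",proj(s,(629.5,-100.3,20)),"tip s",proj(s,p-[0,0,158]),proj(s,p-[0,0,111]), "top tip",proj(t,p-[0,0,158]))
a=crop(s,230,175,310,265,6); b=crop(t,325,130,405,220,6)[:,:310]
cv2.imwrite("pics/d7.png",np.hstack([a,b]))
E
```

```text
time: 15.45
tool_pos: [630.4, -101.8, 325.0]
ee_rot: [0.703, -0.703, -0.079, 0.08]
force: [-0.4, 0.6, -1.1]
finger_gap: 0.264
time: 16.45
tool_pos: [630.7, -99.8, 207.0]
ee_rot: [-0.702, 0.703, 0.081, -0.08]
force: [0.2, 0.9, -1.5]
finger_gap: 0.266
16.45 [ 0.235  0.867 -1.48 ] [630.685 -99.827 207.016] 0.2658999301574458
hole [543.341 171.82   60.   ] [546.497 170.749  60.   ]
ring s [277.528 236.602] tip s [276.558 230.547] [275.006 219.723] top tip [359.607 163.717]
```

View pics/d7.png

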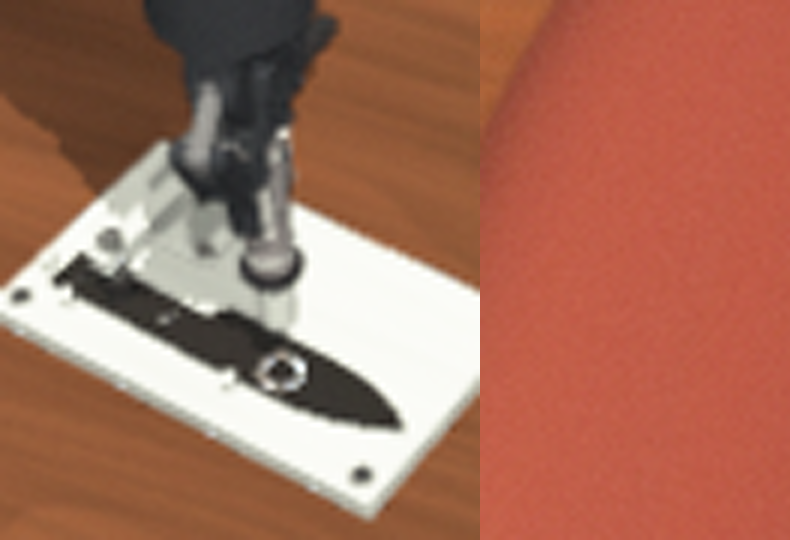

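The probe is over the ring (scene ring ≈(277,236.8), nose tip ≈(276.7,229)). The top view is hidden by the arm. I'll go down to just above contact and compare tip and ring directly in the scene view.

```bash
python3 -m inch '{"delta_pos":[[-0.02,0.2,-0.04],[0,0.15,0],[0,0.05,0],[0,0,0],[0,0,0],[0,0,0]],"yaw":[0,0,0,0,0,0],"jaw":[1,1,1,1,1,1]}'
python3 - <<'E'
from bench import env
from h import *
np.set_printoptions(precision=2,suppress=True,linewidth=200)
o=env.get_obs();p=o["tool_pos"];print(o["time"],o["force"],p,o["finger_gap"])
s=env.read_camera("scene")
print("proj TCP axis at 20,24,71:",proj(s,[p[0],p[1],20]),proj(s,[p[0],p[1],24]),proj(s,[p[0],p[1],p[2]-111]))
g=cv2.cvtColor(s["color"],cv2.COLOR_RGB2GRAY)
print("cols 268-286");print(g[222:246,266:290])
cv2.imwrite("pics/d8.png",crop(s,255,200,305,250,12))
E
```

```text
time: 17.3
tool_pos: [629.8, -102.3, 182.4]
ee_rot: [-0.702, 0.703, 0.08, -0.08]
force: [0.5, 0.2, -2.3]
finger_gap: 0.265
17.3 [ 0.5   0.17 -2.32] [ 629.81 -102.35  182.41] 0.265282455948097
proj TCP axis at 20,24,71: [276.87 236.46] [276.75 235.59] [275.21 224.99]
cols 268-286
[[196 197 197 193 168 122 129 134 140 142 149 166 173 140 166 247 251 251 250 251 251 251 251 250]
 [194 195 196 182 131 118 161 154 160 171 184 197 166  91 104 216 251 251 251 250 250 250 251 251]
 [195 195 195 174 103  85 143 181 188 206 202 153 114  75 115 223 251 251 251 251 251 250 250 251]
 [197 193 182 168 109  58  90 121 133 135 131 116  88  52 155 241 250 251 251 251 251 251 251 251]
 [172 154 117 140 118  50  53  78 102 105  95  57  52 117 219 249 249 250 251 251 251 251 251 251]
 [ 40  39  42  53  70  57  42  50  46  44  49  55  95 203 250 249 249 249 249 250 250 250 251 251]
 [ 46  45  42  41  40  38  54  82  91  95 108 131 158 226 250 250 250 249 249 249 249 250 250 250]
 [ 55  52  41  40  40  41  72 130 167 177 193 212 196 220 250 250 250 250 250 249 249 249 249 250]
 [ 54  54  43  42  41  40  6
[... 856 characters left out ...]
4  54]
 [241 208 223 226 221 163 113 117 197 211 130 158 186 155  56  55  56  56  56  55  54  55  56  54]
 [246 236 241 247 250 247 222 164 113  78  91  76  56  55  55  56  57  56  56  56  56  55  55  53]
 [249 249 249 250 250 250 250 247 223 163 113  64  55  55  57  56  55  57  57  54  53  55  56  53]
 [249 248 249 249 250 250 250 250 250 247 222 165 113  62  52  53  55  55  56  55  57  54  56  54]
 [249 249 249 249 249 250 250 250 250 250 250 247 222 175 155 115  63  52  53  53  54  56  55  54]
 [250 250 249 249 249 250 250 250 251 250 250 251 250 251 247 224 176 156 115  68  63  51  52  53]
 [247 249 251 250 250 249 249 250 250 250 251 250 250 251 250 251 251 248 225 181 176 156 131 115]]
```

```bash
python3 - <<'E'
from bench import env
from h import *
np.set_printoptions(precision=2,suppress=True,linewidth=200)
s=env.read_camera("scene");t=env.read_camera("top");o=env.get_obs();p=o["tool_pos"]
s0=cv2.imread("pics/scene0.png",0).astype(float);t0=cv2.imread("pics/top0.png",0).astype(float)
def ringc(g,c,r,thr):
    # weighted centroid of bright line pixels, within r of centre, iterated
    yy,xx=np.mgrid[:g.shape[0],:g.shape[1]]; c=np.array(c,float)
    for _ in range(10):
        w=np.clip(g-thr,0,None)*(np.hypot(xx-c[0],yy-c[1])<r); c=np.array([(w*xx).sum(),(w*yy).sum()])/w.sum()
    return c
rs=ringc(s0,(276.4,236.4),4.7,70); rt=ringc(t0,(358.1,166.4),4.7,70)
print("ring px",rs,rt,plane(s,rs,20),plane(t,rt,20)); print(s0[231:242,270:284].astype(int))
def lip(xy,z,r=9.5):
    a=np.linspace(0,2*np.pi,73); q=np.array([proj(s,(xy[0]+r*np.cos(k),xy[1]+r*np.sin(k),z)) for k in a]); return q[:,0].min(),q[:,0].max(),q[:,1].max()
print("sleeve lip at TCP xy",lip(p,p[2]-158+12), "ring pred ellipse",lip(plane(s,rs,20),20,10))
for z in (45,55): print(z,lip(p,z))
E
```

```text
ring px [276.66 236.83] [358.11 165.97] [ 631.34 -102.23   20.  ] [630.49 -97.83  20.  ]
[[ 52  52  53  53  51  52  53  72 141 215 237 244 248 248]
 [ 52  53  53  53  53  54  51  53  54  73 141 215 238 244]
 [ 55  54  54  52  53  68  96  98  73  52  52  72 142 216]
 [ 52  53  53  72 106 124 138 146 134 135  61  53  53  72]
 [ 53  53  56 113 175 152  51  69 160 224 178  52  51  53]
 [ 51  53  81 140 150  54  53  52  52 203 245  54  54  52]
 [ 49  50 102 143 105  53  54  53  63 137 170  52  53  53]
 [109  60  60 126 174 134  85 102 131 158 150  53  52  52]
 [215 158 108 113 192 202 125 150 178 149  53  54  52  53]
 [247 243 217 157 108  74  87  74  53  52  53  52  55  52]
 [248 248 248 244 217 158 109  60  48  52  53  53  51  52]]
sleeve lip at TCP xy (np.float64(273.15505527125305), np.float64(279.6116310589184), np.float64(235.35551972830922)) ring pred ellipse (np.float64(273.28896013178195), np.float64(280.0262933110411), np.float64(239.44050416339957))
45 (np.float64(272.85859580229715), np.float64(279.3488455014045), np.float64(233.4251114704822))
55 (np.float64(272.51470041701435), np.float64(279.0440151660199), np.float64(231.18569277877896))
```

View pics/d8.png

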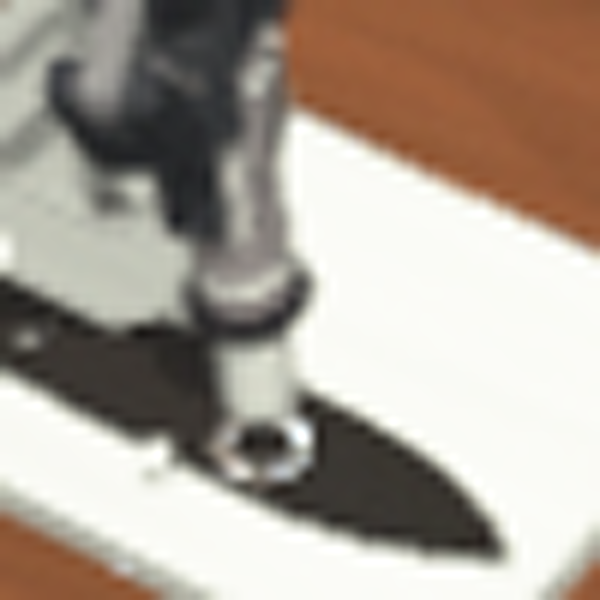

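The sleeve stands right behind the ring's centre. Tip and ring agree to about 1 mm: scene ring ≈(276.4,236.4), projected tip ≈(276.8,236.3). A small shift, then press down while watching the force.

```bash
python3 -m inch '{"delta_pos":[[0.005,0.02,-0.006],[0,0.02,0],[0,0,0],[0,0,0]],"yaw":[0,0,0,0],"jaw":[1,1,1,1]}'
for i in 1 2 3; do python3 -m inch '{"delta_pos":[[0,0.017,0],[0,0.017,0],[0,0,0],[0,0,0]],"yaw":[0,0,0,0],"jaw":[1,1,1,1]}' | grep -E "pos|force"; done
```

```text
time: 17.95
tool_pos: [630.0, -102.6, 179.7]
ee_rot: [0.703, -0.703, -0.08, 0.08]
force: [0.2, 1.2, -1.6]
finger_gap: 0.266
tool_pos: [630.0, -102.6, 177.7]
force: [-0.2, -0.2, -0.7]
tool_pos: [630.1, -102.7, 175.7]
force: [0.3, 0.1, 1.6]
tool_pos: [630.1, -102.7, 173.7]
force: [-1.3, 0.1, 3.2]
```

```bash
python3 -m inch '{"delta_pos":[[0,0.018,0],[0,0,0],[0,0,0]],"yaw":[0,0,0],"jaw":[1,1,1]}' | grep -E "pos|force"
for i in 1 2 3 4 5 6 7 8; do python3 -m inch '{"delta_pos":[[0,0,0]],"yaw":[0],"jaw":[1]}' | grep -E "force|time"; done
python3 - <<'E'
from bench import env
o=env.get_obs();print(o["tool_pos"],o["finger_gap"])
E
```

```text
tool_pos: [630.1, -102.6, 172.6]
force: [-1.2, 0.4, 3.8]
time: 19.95
force: [-0.3, -0.6, 4.0]
time: 20.08
force: [0.0, -0.5, 5.4]
time: 20.2
force: [-0.1, 0.2, 3.9]
time: 20.32
force: [0.0, 0.4, 4.8]
time: 20.45
force: [0.1, 0.4, 4.8]
time: 20.58
force: [1.1, 0.0, 3.9]
time: 20.7
force: [-0.1, 0.2, 3.5]
time: 20.82
force: [0.0, -0.4, 3.5]
[ 630.03931489 -102.64554581  172.54048783] 0.2654188181238298
```

Mean force change is about +5.9 N over the free-hanging baseline of −1.7 N, so the nose is ≈4.9 mm in. Geometry gives ≈5.5 mm. A last numeric check of blank and bystanders against the first picture, then hand in.

```bash
python3 - <<'E'
from bench import env
from h import *
s=env.read_camera("scene"); g=cv2.cvtColor(s["color"],cv2.COLOR_RGB2GRAY).astype(int); g0=cv2.imread("pics/scene0.png",0).astype(int)
for n,(a,b,c,d) in dict(blade=(280,232,300,250),ringlow=(270,238,284,243),hammer=(185,155,216,217),awl=(338,210,354,236),wheel=(445,225,502,274)).items():
    D=abs(g[b:d,a:c]-g0[b:d,a:c]); print(n,D.mean().round(1),D.max())
dk=cv2.imread("pics/d4.png",0)[80:540,130:290]; now=crop(s,230,150,330,260,5); now=cv2.cvtColor(now,cv2.COLOR_BGR2GRAY)
print("grip diff vs d4",abs(dk[50:130,80:150].astype(int)-now[130:210,210:280]).mean())
env.hand_in()
E
```

```text
blade 3.1 29
ringlow 3.8 9
hammer 4.3 9
awl 3.8 8
wheel 4.3 10
grip diff vs d4 21.419821428571428
the job is handed in; nothing more can be done
```

I handed the job in at about 21 s of robot time, with the probe held upright on the ring and the nose about half-way in. One last check, on the clamp handle, did not agree and is unresolved.

- **Clamp:** I pushed the handle down until it met its stop, at about 20 N on the fingers. A picture taken straight afterwards showed the arm level with its tip on the tang.
- **Probe:** I took the large probe from the far stand and placed it on the ring.
    - **Force:** averaged about 5.9 N over the probe's weight, which puts the nose about 4.9 mm in.
    - **Height:** gives about 5.5 mm from the estimated contact height.
    - **Grip:** the gripper opening stayed steady.
- **Position on the ring:** tip and ring centre agreed to about 1–1.5 mm in the scene view. The arm hid the top view at the end, so that camera could only be used earlier. Its estimate of where to put the gripper differed from the scene view's by about 1.5 mm, and I set it between the two.
- **Undisturbed things:** the blade, ring, hammer, awl and wheel with tube look the same as in the first picture. Differences are about 3–4 grey levels, which is noise. The one larger difference, 29 at one blade pixel, is probably the probe or its shadow.
- **Handle check that disagreed:** the grip patch differed by 21 grey levels from the picture taken just after clamping. The arm's shadow or body may explain it, but I had no pictures left to view and did not confirm it. Nothing touched the handle after the clamping.

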